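Open the microcentrifuge past its safety catch

TASK

Open the microcentrifuge so that its rotor can be loaded: draw the bolt on the front deck fully to the right, raise the lid by its knob until the hidden safety catch stops it, push the knob to the left until the catch comes free, then swing the lid well open and leave it standing there. Feel your way and do not wrench the catch or the bolt, and leave the centrifuge's neighbours where they stand.

Things in the scene. Friction and masses are not known exactly. Their poses are not given: they have to be found in the camera images.
- case: Microcentrifuge: white box, 170 (x, depth) x 210 (y, width) x 95 mm high, fixed on the table. Origin at the centre of its underside; its front faces its own -x; 'left' and 'right' mean its own +y and -y. A grey lid (underside 95 mm, top 108 mm up) covers all but a 30 mm deck along the front edge, where the bolt is.
- lid_hinge (a point): Midpoint of the lid's hinge axis, which runs along the case's y; on the case at 75 mm behind its centre and 95 mm up.
- lid (a joint): Lid angle (rad): 0 shut, grows as the front edge rises, end stop 1.6. The hinge is stiff: the lid stays where it is left; raising it takes 5 to 8 N upward at the knob. With the bolt drawn it rises until the knob is 13 to 27 mm higher (differs by machine), where the catch's pin meets the keeper's ceiling and stops it.
- bolt (a joint): Travel of the primary latch (m): 0 shut over the lid's lug, 0.030 fully drawn to the case's right (-y) against a hard end stop; takes about 3 N and stays where left. The lid is held shut until the bolt is drawn by 24 mm. Pulling the lid up against the closed bolt must stay below 15 N.
- bolt_knob (a point): Middle of the bolt's upright steel pin knob, 12 mm thick, top 15 mm above this point; bar 14 mm and its guides 9 mm below it; on the front deck, 70 mm in front of the case's centre, 72 mm right of it when shut, 126 mm above the table. Push it to the right from its left side, or pinch it from above.
- catch_knob (a point): Middle of the black round knob on the lid, 24 mm across, 31 mm tall, its underside 8 mm above the lid; lid shut: 40 mm in front of the case's centre, 10 mm right, 133 mm above the table (115 mm in front of the hinge axis, 38 mm above it). It is the lid's grip and the button of the secondary catch: it slides in the lid to the left, up to 52 mm, against a spring (under 4 N).
- catch (a joint): Slide of the knob in the lid (m): 0 at rest, grows to the case's left (+y); springs back. Only within 4 mm below the lid's stop can it slide far; lower, a cheek blocks it. After 13 to 41 mm (differs by machine) its pin is under the exit, 12 mm wide for the 8 mm pin; an end wall stops the pin 2 mm past the exit's middle. Held there, just off the wall, the lid can go up.
- keeper: Mounting of the catch's keeper plate, hidden in the well under the lid's front; do not aim at it. Its reading is the same for every machine, but the plate on it is set differently (14 mm sideways, 7 mm in height either way), so the catch must be found by feel. The plate's rubber mounts give 1 mm per 6 N upward, per 10 N sideways; the pin's load on it must stay below 15 N.
- beaker: Small clear beaker, 40 x 44 x 60 mm, loose, standing to the left of the case. Origin at the centre of its underside.
- powder_bottle: Dark brown bottle, 52 mm across, 100 mm tall, loose, standing to the right of the case. Origin at the centre of its underside.

How it is judged:
By the outcome, as a careful person would: the job done as asked, in the order asked, and still so for the second after the job is handed in, with the robot touching nothing.
It also fails if it takes over 70 s, if anything falls off the work surface, if the arm or the gripper's body presses on something with over 40 N, if the wrist force passes 120 N, or if a joint passes its speed limit or range.

ROBOT

A 7-joint arm with a two-finger parallel gripper is mounted at the origin on the work surface; the furniture and walls round the work are solid. World frame = base frame: x ahead of the robot, y to its left, z up, the work surface at z = 0. Lengths are in m, angles in rad, forces in N, time in s.
With the tool pointing down it reaches from about 0.4 to 0.85 m from the base axis. Payload 10.4 kg.
Tool frame: the origin (TCP) lies midway between the tips of the shut fingers; the grasp point (between the pads) lies 19 mm behind it (manip.pinch_z is the distance from the TCP to the grasp point, in m); y points along the fingers, x is the direction in which the jaws open and shut, and the axes are right-handed (so a half turn about y gives the same grasp; the last joint's range is limited). The gripper opens to 85 mm and grips with 20 to 120 N. Pads are 22 mm wide; open, the fingers measure 114 mm over their backs; the gripper's body (76 mm by 85 mm) begins 54 mm behind the grasp point. The pads swing forward as they close: fully open they stand 13 mm farther back than shut.
Start: joints at [1.118, 0.332, -0.065, 1.46, 0.022, 1.35, -0.088], TCP at [0.26, -0.568, 0.231] pointing down, gripper open.
Joint ranges: [-2.6, 2.6], [-0.5, 2.12], [-1.47, 1.34], [0.16, 2.42], [-1.27, 4.41], [0.06, 2.06], [-2.6, 2.6]. Speed limits (rad/s): [2.22, 2.22, 2.79, 2.79, 3.14, 3.14, 3.14].

INTERFACE

Orientations are given as a unit quaternion [x, y, z, w].
In Python, from workcell import manip gives the robot as it stands.
- The arm moves only by the shell command python3 -m pendant 'ROWS' [OPENING] [FORCE]. ROWS is a JSON object of lists of equal length, an entry for each row: "offset": the shift along the tool's x, y, z scaled (see below), a list of three; "turn": the turn, a rotation vector about the tool's x, y, z scaled (see below), a list of three. A call has 1 to 12 rows; each row is the pose to reach, as a shift and turn from the pose measured when the call began, along the tool's axes at that moment; what a row does not reach only later rows make up. The controller multiplies each number of a shift by 200 mm and each number of a turn by 45 degrees. A row lasts 1/8 s, in which the tool goes at most 62.5 mm and 10.7 degrees, less where a joint would pass 70% of its speed; a pose out of reach is approached as far as the arm can. A call with a number of a shift or a turn outside -1 to 1 is refused whole. A call with a gripper value outside its range is refused whole. OPENING is the opening in per cent of the stroke, from 0 (shut) to 100 (fully open), set as the call begins (- or left out, the last holds). The fingers move at their own pace and stop on an object; FORCE is the grip in N (left out, the last holds). Time passes only in rows, so rows that repeat a pose let the fingers close. It gives the time, the measured TCP pose, the force and the opening at its end, in the units of the state.
- manip.get_obs(): the state, without advancing time (a new reading comes with each control period).
- manip.camera(name): name is "side" or "top"; returns (picture, depth): 384x512x3 uint8, red, green, blue; 384x512 float32, m along the optical axis (not along the pixel's ray), 0 where there is no reading.
- manip.camera_model(name): a dict with "intrinsics" (3x3 intrinsics, pixels), "k1" (the pictures are not rectified: a ray, as slopes to the right and down, at radius r is drawn at 1 + k1 r^2 times it, then the intrinsics apply), "R" (3x3) and "t" (3): a world point X has camera coordinates R X + t. Camera axes: x right, y down, z forward; pixel columns grow to the right and rows downward; lengths in m; the calibration is good to about 2 mm. A picture is of the moment at which its call begins. camera_model takes no time and is no camera call.
- manip.hand_in(): hands the job in, once; it reports no verdict.
The state is a dict: "clock": time; "joint_pos": joint angles; "joint_velocities": joint speeds; "tau": joint torques, N m; "position": TCP position; "ee_rot": TCP orientation; "ft_force": force on the tool from outside, world axes, zero at the start; "torque": the same for the moment, N m; "grip_width": opening from 0.0 (shut) to 1.0 (fully open).
Only numpy, scipy, OpenCV 4.12 (cv2) and the standard library are available. Lean on these libraries where they do the work, as an engineer would, in place of code of your own. Each camera call takes 0.05 s, during which the arm holds its last target. There are 200 camera calls.

## Working session

There is one attempt and no reset: what is moved stays moved. The work goes in short steps, Python scripts to look and compute and a shell command to move; the robot and the scene stay as the last step left them, time stands still between calls to the robot, and variables do not carry over. Pictures are saved under pics/ and viewed, about 8 in all and at most 12, crops included, and the job is handed in when it is done.

```bash
ls; mkdir -p pics; python3 - <<'E'
from workcell import manip
import cv2,numpy as np
o=manip.get_obs(); print({k:np.round(v,3).tolist() for k,v in o.items()})
for n in("top","side"):
    p,d=manip.camera(n); cv2.imwrite(f"pics/{n}0.png",p[:,:,::-1]); np.save(f"pics/{n}0.npy",d)
    m=manip.camera_model(n); print(n,{k:np.round(v,4).tolist() for k,v in m.items()})
E
```

```text
pics
{'clock': 0.0, 'joint_pos': [1.118, 0.333, -0.065, 1.461, 0.022, 1.35, -0.089], 'joint_velocities': [-0.002, -0.0, -0.0, 0.0, 0.001, -0.0, 0.0], 'tau': [-0.001, -62.545, 0.049, -39.161, 0.016, 0.01, 0.0], 'position': [0.26, -0.568, 0.23], 'ee_rot': [-0.595, 0.382, -0.381, 0.595], 'ft_force': [-0.132, -0.214, 0.119], 'torque': [-0.031, 0.02, -0.077], 'grip_width': 1.002}
top {'intrinsics': [[395.3868, 0.0, 251.754], [0.0, 395.3868, 185.1813], [0.0, 0.0, 1.0]], 'k1': -0.102, 'R': [[0.0219, -0.9996, -0.0166], [-0.9953, -0.0203, -0.0943], [0.0939, 0.0186, -0.9954]], 't': [0.0272, 0.4826, 0.9761]}
side {'intrinsics': [[479.3886, 0.0, 253.0699], [0.0, 479.3886, 195.5077], [0.0, 0.0, 1.0]], 'k1': -0.1965, 'R': [[-0.895, -0.4454, -0.0248], [-0.1298, 0.3131, -0.9408], [0.4268, -0.8388, -0.338]], 't': [0.4498, 0.1636, 0.9307]}
```

View pics/top0.png

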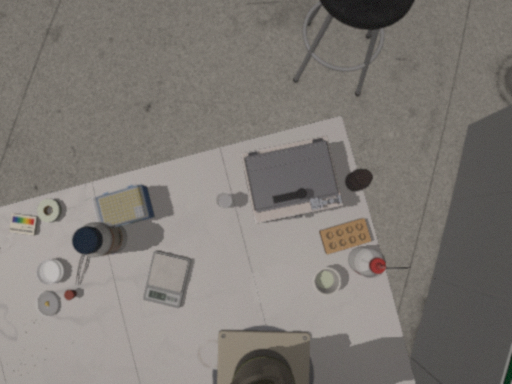

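View pics/side0.png

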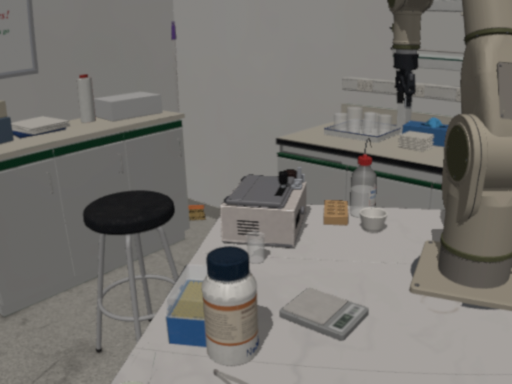

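The top view shows the grey lid around (292,178), the catch knob near (289,196), the bolt near (325,203), the beaker at (225,200) and the bottle at (359,180). The side view shows the case at (265,205), the knob at (288,177), and the bolt pin next to it.

```bash
cat > h.py <<'E'
import numpy as np,cv2
from workcell import manip
from scipy.spatial.transform import Rotation as Rn
def und(m,uv):
    K=np.array(m["intrinsics"]); return cv2.undistortPoints(np.float64(uv).reshape(-1,1,2),K,np.array([m["k1"],0,0,0,0.])).reshape(-1,2)
def ray(n,uv):
    m=manip.camera_model(n);R=np.array(m["R"]);t=np.array(m["t"])
    s=und(m,uv); d=np.c_[s,np.ones(len(s))]@R; return -R.T@t,d   # scaled: depth 1
def plane(n,uv,z):
    c,d=ray(n,uv); return c+d*((z-c[2])/d[:,2])[:,None]
def tri(uvt,uvs):
    c1,d1=ray("top",[uvt]);c2,d2=ray("side",[uvs]);A=np.c_[d1[0],-d2[0]]
    s=np.linalg.lstsq(A,c2-c1,rcond=None)[0];p=c1+s[0]*d1[0];q=c2+s[1]*d2[0]
    return (p+q)/2,np.linalg.norm(p-q)
def cloud(n,d):
    v,u=np.mgrid[:d.shape[0],:d.shape[1]];c,r=ray(n,np.c_[u.ravel(),v.ravel()])
    P=(c+r*d.reshape(-1,1)).reshape(*d.shape,3);P[d==0]=np.nan;return P
def proj(n,X):
    m=manip.camera_model(n);R=np.array(m["R"]);t=np.array(m["t"])
    return cv2.projectPoints(np.float64(X).reshape(-1,1,3),cv2.Rodrigues(R)[0],t,np.array(m["intrinsics"]),np.array([m["k1"],0,0,0,0.]))[0].reshape(-1,2)
def st(f=1):
    o=manip.get_obs();print("t",round(float(o["clock"]),2),"p",np.round(o["position"],4),"F",np.round(o["ft_force"],1),"g",round(float(o["grip_width"]),3));return o
E
python3 - <<'E'
from h import *
Pt=cloud("top",np.load("pics/top0.npy"))
Z=Pt[...,2]
sub=Pt[140:225,240:350].reshape(-1,3);sub=sub[~np.isnan(sub[:,0])]
print(np.histogram(sub[:,2],bins=np.arange(-.01,.17,.01)))
mask=np.zeros(Z.shape,np.uint8); mask[140:225,240:345]=((Z>0.085)&(Z<0.13))[140:225,240:345]
n,l,s,_=cv2.connectedComponentsWithStats(mask);k=1+s[1:,4].argmax()
pts=Pt[l==k]; r=cv2.minAreaRect(np.float32(pts[:,:2]*1000)); print(r,cv2.boxPoints(r),np.median(pts[:,2]))
hi=Pt[140:225,240:345]; v,u=np.where(hi[...,2]>0.135); print("hi",len(v)); 
for a,b in zip(v[::4],u[::4]): print(b+240,a+140,np.round(hi[a,b],3),end=" ")
t=cv2.imread("pics/top0.png")[130:230,215:385];s=cv2.imread("pics/side0.png")[160:270,200:330]
t=cv2.resize(t,None,fx=4,fy=4,interpolation=2);s=cv2.resize(s,None,fx=4,fy=4,interpolation=2)
w=np.zeros((t.shape[0]*0+440,680,3),np.uint8);
cv2.imwrite("pics/t1.png",t);cv2.imwrite("pics/s1.png",s)
E
```

```text
(array([2556,  291,   26,   30,   14,   22,   28,   38,    2,   68, 1327,
       4613,  159,    7,   28,   86,    0]), array([-0.01,  0.  ,  0.01,  0.02,  0.03,  0.04,  0.05,  0.06,  0.07,
        0.08,  0.09,  0.1 ,  0.11,  0.12,  0.13,  0.14,  0.15,  0.16]))
((492.2950134277344, -56.84654235839844), (170.39854431152344, 211.19422912597656), 12.802793502807617) [[ 385.81403    27.245453]
 [ 432.61386  -178.69818 ]
 [ 598.776    -140.93854 ]
 [ 551.9762     65.0051  ]] 0.10543604836940002
hi 112
300 188 [ 0.467 -0.073  0.137] 300 189 [ 0.464 -0.072  0.146] 304 189 [ 0.465 -0.081  0.14 ] 300 190 [ 0.462 -0.072  0.146] 304 190 [ 0.462 -0.081  0.144] 299 191 [ 0.459 -0.07   0.147] 303 191 [ 0.46  -0.079  0.145] 297 192 [ 0.457 -0.065  0.146] 301 192 [ 0.457 -0.074  0.144] 305 192 [ 0.458 -0.083  0.144] 298 193 [ 0.455 -0.068  0.144] 302 193 [ 0.455 -0.077  0.144] 296 194 [ 0.453 -0.063  0.142] 300 194 [ 0.453 -0.072  0.147] 304 194 [ 0.453 -0.081  0.147] 297 195 [ 0.451 -0.066  0.141] 301 195 [ 0.451 -0.074  0.146] 306 195 [ 0.451 -0.086  0.141] 300 196 [ 0.448 -0.072  0.147] 304 196 [ 0.449 -0.081  0.146] 300 197 [ 0.446 -0.072  0.146] 304 197 [ 0.447 -0.081  0.143] 302 198 [ 0.444 -0.077  0.14 ] 332 199 [ 0.443 -0.143  0.144] 331 200 [ 0.441 -0.142  0.141] 330 201 [ 0.439 -0.139  0.14 ] 329 202 [ 0.437 -0.138  0.136] 333 202 [ 0.437 -0.146  0.14 ]
```

View pics/t1.png

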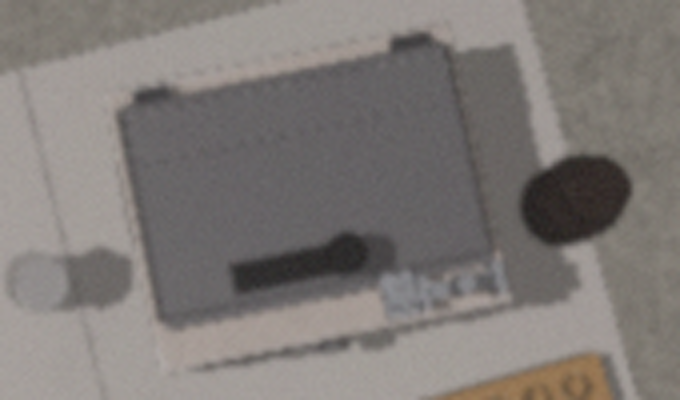

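View pics/s1.png

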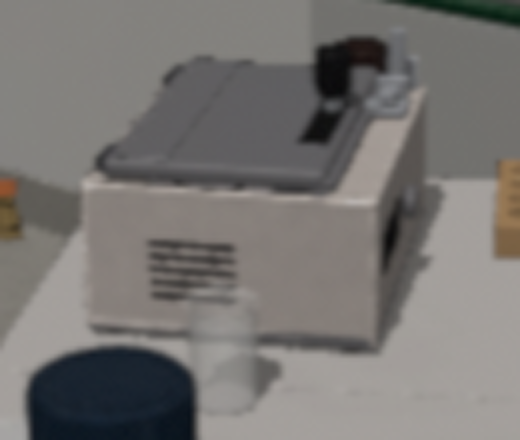

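The crops show the catch knob at top pixel (301,192), the slot to its left, and the bolt with its pin around (332,200). The beaker stands left of the case and the bottle right of it. A check by triangulation follows, with the first offset.

```bash
python3 - <<'E'
from h import *
print("knob top",tri((301.7,192),(285,171.5)),"bolt top",tri((332.3,200.3),(299.2,167.8)))
Pt=cloud("top",np.load("pics/top0.npy"))
for n,(a,b,c,d) in dict(wash=(240,280,345,412),bottle=(165,195,342,376),beaker=(190,212,215,236)).items():
    q=Pt[a:b,c:d].reshape(-1,3);q=q[q[:,2]>.03];print(n,np.round([np.nanmin(q,0),np.nanmax(q,0)],3))
C=np.array([.4923,-.0568]);a=np.radians(12.8);R=np.array([[np.cos(a),-np.sin(a)],[np.sin(a),np.cos(a)]])
for n,p in dict(bolt=(-.07,-.072),knob=(-.04,-.01),hinge=(.075,0)).items(): print(n,np.round(C+R@p,4),proj("top",[*(C+R@p),.14]).round(1),proj("side",[*(C+R@p),.14]).round(1))
o=manip.get_obs();M=Rn.from_quat(o["ee_rot"]).as_matrix();p=np.array(o["position"])
tgt=np.r_[C+R@np.array([-.07,-.072]),.30];print("M",M.round(3),"offset/0.2",(M.T@(tgt-p)/.2).round(3))
tx=np.array([*(R@[0,-1]),0]);ty=np.array([0,0,-1.]);T=np.c_[tx,ty,np.cross(tx,ty)];print("turn",(np.degrees(Rn.from_matrix(M.T@T).as_rotvec())/45).round(3))
E
```

```text
knob top (array([ 0.45478895, -0.07662913,  0.14652711]), np.float64(0.0055028014267103275)) bolt top (array([ 0.44139433, -0.14476623,  0.13839945]), np.float64(0.0012568111925084714))
wash [[ 0.268 -0.31   0.03 ]
 [ 0.333 -0.209  0.202]]
bottle [[ 0.473 -0.252  0.031]
 [ 0.525 -0.203  0.102]]
beaker [[0.424 0.086 0.03 ]
 [0.461 0.126 0.06 ]]
bolt [ 0.44   -0.1425] [[331.3 200.6]] [[299.7 167.5]]
knob [ 0.4555 -0.0754] [[301.3 193. ]] [[283.4 174.2]]
hinge [ 0.5654 -0.0402] [[286.1 144.1]] [[235.8 173.2]]
M [[ 0.417 -0.001  0.909]
 [-0.909  0.001  0.417]
 [-0.001 -1.    -0.   ]] offset/0.2 [-1.559 -0.345  1.703]
turn [ 0.     0.263 -0.002]
```

Both views and the case geometry agree to a few mm (bolt at 0.441,-0.143, knob at 0.455,-0.0755), so I'm moving now.

```bash
python3 -m pendant '{"offset":[[0,-0.35,0],[-0.3,-0.35,0.3],[-0.8,-0.35,0.85],[-0.8,-0.35,0.85],[-0.8,-0.35,0.85],[-0.8,-0.35,0.85],[-0.8,-0.35,0.85]],"turn":[[0,0,0],[0,0.13,0],[0,0.263,0],[0,0.263,0],[0,0.263,0],[0,0.263,0],[0,0.263,0]]}' 30 20
cat >> h.py <<'E'
C=np.array([.4926,-.0571]);a=np.radians(12.8);RC=np.array([[np.cos(a),-np.sin(a)],[np.sin(a),np.cos(a)]])
def to(cx,cy,z):   # offset in row units to a case-frame point; prints pose in case frame
    o=st();M=Rn.from_quat(o["ee_rot"]).as_matrix();p=np.array(o["position"]);print("case",np.r_[RC.T@(p[:2]-C),p[2]].round(4),"Fcase",np.r_[RC.T@np.array(o["ft_force"])[:2],o["ft_force"][2]].round(1))
    tgt=np.r_[C+RC@[cx,cy],z];T=np.c_[np.r_[RC@[0,-1],0],[0,0,-1.],np.r_[RC@[1,0],0]]
    print("off",(M.T@(tgt-p)/.2).round(3),"turn",(np.degrees(Rn.from_matrix(M.T@T).as_rotvec())/45).round(3))
E
python3 -c "
from h import *
to(-.07,-.072,.20)"
```

```text
clock: 0.98
position: [0.3477, -0.3522, 0.3007]
ee_rot: [-0.552, 0.442, -0.441, 0.553]
ft_force: [-0.5, -0.8, 0.2]
grip_width: 0.297
t 0.97 p [ 0.3477 -0.3522  0.3007] F [-0.5 -0.8  0.2] g 0.297
case [-0.2067 -0.2557  0.3007] Fcase [-0.6 -0.7  0.2]
off [-0.918  0.504  0.683] turn [ 0.001 -0.001 -0.001]
```

```bash
python3 -m pendant '{"offset":[[-0.25,0,0.2],[-0.918,0,0.683],[-0.918,0,0.683],[-0.918,0.2,0.683],[-0.918,0.4,0.683],[-0.918,0.5,0.683],[-0.918,0.5,0.683]],"turn":[[0,0,0],[0,0,0],[0,0,0],[0,0,0],[0,0,0],[0,0,0],[0,0,0]]}'
python3 - <<'E'
from h import *
to(-.07,-.072,.12)
for n in("top","side"):
    p,d=manip.camera(n); cv2.imwrite(f"pics/{n}2.png",p[:,:,::-1]); np.save(f"pics/{n}2.npy",d)
t=cv2.imread("pics/top2.png")[140:230,260:360];s=cv2.imread("pics/side2.png")[110:200,240:340]
cv2.imwrite("pics/ts2.png",np.hstack([cv2.resize(i,(400,360),interpolation=2) for i in(t,s)]))
E
```

```text
clock: 1.85
position: [0.4392, -0.1439, 0.1993]
ee_rot: [0.552, -0.444, 0.44, -0.552]
ft_force: [0.6, -1.2, 0.8]
grip_width: 0.302
t 1.85 p [ 0.4392 -0.1439  0.1993] F [ 0.6 -1.2  0.8] g 0.302
case [-0.0713 -0.0728  0.1993] Fcase [ 0.3 -1.3  0.8]
off [-0.003  0.397  0.008] turn [ 0.004 -0.003 -0.004]
```

View pics/ts2.png

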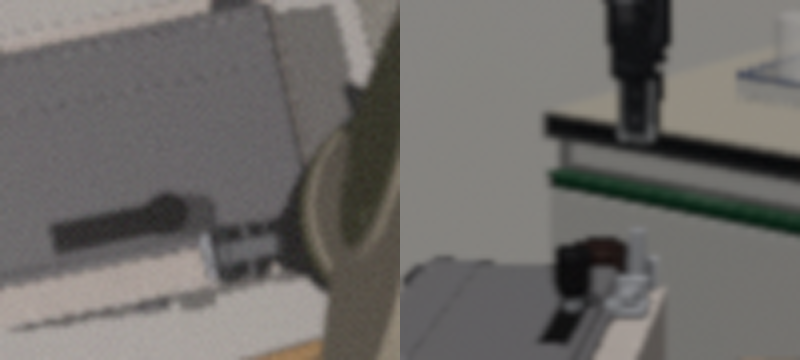

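The side view (right half) shows the fingers right above the bolt pin (both near column 638 of the crop). Descending.

```bash
python3 -m pendant '{"offset":[[0,0.2,0.006],[0,0.3,0.006],[0,0.35,0.006],[0,0.39,0.006],[0,0.395,0.006]],"turn":[[0,0,0],[0,0,0],[0,0,0],[0,0,0],[0,0,0]]}'
python3 -c "
from h import *
to(-.07,-.102,.12)"
```

```text
clock: 2.58
position: [0.4419, -0.1437, 0.1228]
ee_rot: [-0.552, 0.442, -0.442, 0.552]
ft_force: [-0.9, 0.3, 0.2]
grip_width: 0.3
t 2.58 p [ 0.4419 -0.1437  0.1228] F [-0.9  0.3  0.2] g 0.3
case [-0.0686 -0.0732  0.1228] Fcase [-0.8  0.5  0.2]
off [ 0.144  0.014 -0.007] turn [-0.    -0.003 -0.001]
```

```bash
python3 -m pendant '{"offset":[[0.02,0.005,-0.003],[0.04,0.005,-0.005],[0.06,0.005,-0.005],[0.08,0.005,-0.005],[0.1,0.005,-0.005],[0.12,0.005,-0.005],[0.14,0.005,-0.005],[0.15,0.005,-0.005],[0.15,0.005,-0.005]],"turn":[[0,0,0],[0,0,0],[0,0,0],[0,0,0],[0,0,0],[0,0,0],[0,0,0],[0,0,0],[0,0,0]]}'
python3 -c "
from h import *
to(-.07,-.109,.12)"
```

```text
clock: 3.7
position: [0.4473, -0.1736, 0.1216]
ee_rot: [-0.552, 0.442, -0.442, 0.552]
ft_force: [0.0, 1.6, -0.2]
grip_width: 0.303
t 3.7 p [ 0.4473 -0.1736  0.1216] F [ 0.   1.6 -0.2] g 0.303
case [-0.07   -0.1036  0.1216] Fcase [ 0.4  1.6 -0.2]
off [ 0.027  0.008 -0.   ] turn [ 0.    -0.004 -0.001]
```

```bash
python3 -m pendant '{"offset":[[0.01,0,0],[0.015,0,0],[0.02,0,0],[0.02,0,0]],"turn":[[0,0,0],[0,0,0],[0,0,0],[0,0,0]]}' | grep -v rot; python3 -c "
from h import *
to(-.07,-.109,.12)"
```

```text
clock: 4.2
position: [0.4482, -0.1775, 0.1216]
ft_force: [0.1, 2.5, 0.9]
grip_width: 0.299
t 4.2 p [ 0.4482 -0.1775  0.1216] F [0.1 2.5 0.9] g 0.299
case [-0.07   -0.1076  0.1216] Fcase [0.7 2.4 0.9]
off [ 0.007  0.008 -0.   ] turn [ 0.    -0.004 -0.001]
```

```bash
python3 -m pendant '{"offset":[[0.01,0,0],[0.012,0,0],[0.012,0,0]],"turn":[[0,0,0],[0,0,0],[0,0,0]]}' | grep -v rot; python3 -c "
from h import *
to(-.07,-.112,.12)"
```

```text
clock: 4.58
position: [0.4485, -0.1786, 0.1215]
ft_force: [-1.3, 9.4, 3.8]
grip_width: 0.302
t 4.58 p [ 0.4485 -0.1786  0.1215] F [-1.3  9.4  3.8] g 0.302
case [-0.0699 -0.1087  0.1215] Fcase [0.8 9.4 3.8]
off [ 0.016  0.007 -0.   ] turn [ 0.001 -0.002 -0.003]
```

The bolt has met its end stop at 9 N, about 30 mm out. Backing off, lifting, then moving over the catch knob.

```bash
python3 -m pendant '{"offset":[[-0.025,0,0],[-0.025,0,0],[-0.025,-0.2,0],[-0.025,-0.39,0],[-0.2,-0.39,0.07],[-0.494,-0.39,0.15],[-0.494,-0.39,0.15],[-0.494,-0.39,0.15],[-0.494,-0.39,0.15]],"turn":[[0,0,0],[0,0,0],[0,0,0],[0,0,0],[0,0,0],[0,0,0],[0,0,0],[0,0,0],[0,0,0]]}' 60 20
python3 - <<'E'
from h import *
to(-.04,-.01,.115)
for n in("top","side"):
    p,d=manip.camera(n); cv2.imwrite(f"pics/{n}3.png",p[:,:,::-1]); np.save(f"pics/{n}3.npy",d)
t=cv2.imread("pics/top3.png")[140:230,260:360];s=cv2.imread("pics/side3.png")[110:200,240:340]
cv2.imwrite("pics/ts3.png",np.hstack([cv2.resize(i,(400,360),interpolation=2) for i in(t,s)]))
E
```

```text
clock: 5.7
position: [0.456, -0.0772, 0.1995]
ee_rot: [-0.552, 0.443, -0.441, 0.552]
ft_force: [-0.1, -0.9, 0.8]
grip_width: 0.599
t 5.7 p [ 0.456  -0.0772  0.1995] F [-0.1 -0.9  0.8] g 0.599
case [-0.0401 -0.0115  0.1995] Fcase [-0.3 -0.9  0.8]
off [-0.006  0.423  0.001] turn [ 0.002 -0.005 -0.003]
```

View pics/ts3.png

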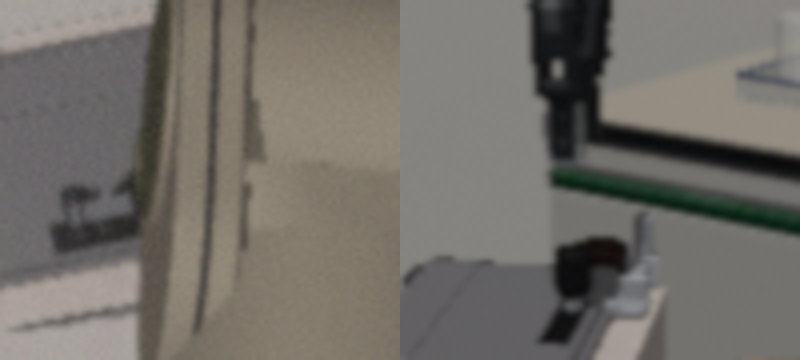

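The side view shows the bolt pin shifted back to (643,230) after being drawn. The gripper is over the knob at (572,270). Descending and pinching.

```bash
python3 -m pendant '{"offset":[[-0.006,0.2,0],[-0.006,0.32,0],[-0.006,0.39,0],[-0.006,0.42,0],[-0.006,0.425,0],[-0.006,0.425,0]],"turn":[[0,0,0],[0,0,0],[0,0,0],[0,0,0],[0,0,0],[0,0,0]]}' | grep -v rot
python3 -c "
from h import *
to(-.04,-.01,.115)"
```

```text
clock: 6.55
position: [0.4561, -0.0756, 0.1152]
ft_force: [0.6, 1.0, -0.9]
grip_width: 0.602
t 6.55 p [ 0.4561 -0.0756  0.1152] F [ 0.6  1.  -0.9] g 0.602
case [-0.0397 -0.01    0.1152] Fcase [ 0.9  0.8 -0.9]
off [ 0.     0.001 -0.002] turn [ 0.    -0.005 -0.003]
```

```bash
python3 -m pendant '{"offset":[[0,0,0],[0,0,0],[0,0,0],[0,0,0],[0,0,0],[0,0,0]],"turn":[[0,0,0],[0,0,0],[0,0,0],[0,0,0],[0,0,0],[0,0,0]]}' 10 25 | grep -v rot
python3 -c "
from h import *
to(-.04,-.01,.115)"
```

```text
clock: 7.3
position: [0.4565, -0.0751, 0.1159]
ft_force: [-1.9, 1.8, 4.6]
grip_width: 0.264
t 7.3 p [ 0.4565 -0.0751  0.1159] F [-1.9  1.8  4.6] g 0.264
case [-0.0392 -0.0096  0.1159] Fcase [-1.4  2.1  4.6]
off [ 0.002  0.004 -0.004] turn [-0.001 -0.004 -0.003]
```

```bash
python3 -m pendant '{"offset":[[0,-0.01,0.003],[0,-0.02,0.007],[0,-0.03,0.01],[0,-0.04,0.014],[0,-0.05,0.018],[0,-0.05,0.018]],"turn":[[0,0,0],[0,0,0],[0,0,0],[0,0,0],[0,0,0],[0,0,0]]}' | grep -v rot
python3 -c "
from h import *
to(-.04,-.01,.115)"
```

```text
clock: 8.05
position: [0.4599, -0.0743, 0.126]
ft_force: [-1.8, 1.5, -3.5]
grip_width: 0.265
t 8.05 p [ 0.4599 -0.0743  0.126 ] F [-1.8  1.5 -3.5] g 0.265
case [-0.0357 -0.0095  0.126 ] Fcase [-1.5  1.9 -3.5]
off [ 0.003  0.055 -0.021] turn [-0.    -0.004 -0.003]
```

```bash
for i in 1; do python3 -m pendant '{"offset":[[0,-0.01,0.004],[0,-0.01,0.004]],"turn":[[0,0,0],[0,0,0]]}' | grep -E "pos|force"; done
```

```text
position: [0.4608, -0.0741, 0.1282]
ft_force: [-1.7, 1.8, -2.4]
```

```bash
python3 -m pendant '{"offset":[[0,-0.01,0.004],[0,-0.01,0.004]],"turn":[[0,0,0],[0,0,0]]}' | grep -E "pos|force"
```

```text
position: [0.4618, -0.0738, 0.1305]
ft_force: [-0.6, 1.1, -3.9]
```

```bash
python3 -m pendant '{"offset":[[0,-0.01,0.004],[0,-0.01,0.004]],"turn":[[0,0,0],[0,0,0]]}' | grep -E "pos|force"
```

```text
position: [0.4628, -0.0736, 0.1327]
ft_force: [0.7, 1.6, -3.9]
```

```bash
python3 -m pendant '{"offset":[[0,-0.01,0.005],[0,-0.01,0.005]],"turn":[[0,0,0],[0,0,0]]}' | grep -E "pos|force"
```

```text
position: [0.4639, -0.0734, 0.1349]
ft_force: [-0.6, 0.5, -3.5]
```

```bash
python3 -m pendant '{"offset":[[0,-0.008,0.004],[0,-0.008,0.004]],"turn":[[0,0,0],[0,0,0]]}' | grep -E "pos|force"
```

```text
position: [0.4648, -0.0732, 0.1367]
ft_force: [-1.3, 2.1, -4.9]
```

```bash
python3 -m pendant '{"offset":[[0,-0.008,0.004],[0,-0.008,0.004]],"turn":[[0,0,0],[0,0,0]]}' | grep -E "pos|force|width"
```

```text
position: [0.4657, -0.073, 0.1385]
ft_force: [-0.3, 1.2, -4.5]
grip_width: 0.266
```

```bash
cat >> h.py <<'E'
def lid():
    p,d=manip.camera("top");P=cloud("top",d);q=P.reshape(-1,3);q=q[~np.isnan(q[:,0])]
    c=(q[:,:2]-C)@RC
    out=[]
    for x in(-.04,-.01,.02,.05):
        s=q[(abs(c[:,0]-x)<.008)&(abs(c[:,1]-.075)<.015)&(q[:,2]>.07),2];out.append((x,round(float(np.median(s)),4) if len(s) else None,len(s)))
    print("lid z at",out);return p,d
E
python3 -c "
from h import *
lid(); st()"
```

```text
lid z at [(-0.04, 0.1289, 95), (-0.01, 0.1235, 93), (0.02, 0.1171, 89), (0.05, 0.1127, 86)]
t 9.6 p [ 0.4657 -0.0729  0.1385] F [ 0.   1.1 -4.1] g 0.266
```

```bash
python3 -m pendant '{"offset":[[0,-0.008,0.004],[0,-0.008,0.004]],"turn":[[0,0,0],[0,0,0]]}' | grep -E "pos|force|width"
```

```text
position: [0.4664, -0.0728, 0.14]
ft_force: [0.2, 0.9, -8.1]
grip_width: 0.264
```

```bash
python3 -m pendant '{"offset":[[0,-0.008,0.004],[0,-0.008,0.004]],"turn":[[0,0,0],[0,0,0]]}' | grep -E "pos|force|width"
```

```text
position: [0.4669, -0.0726, 0.1411]
ft_force: [2.9, 1.0, -14.9]
grip_width: 0.262
```

```bash
python3 -m pendant '{"offset":[[0,-0.006,0.003],[0,-0.006,0.003]],"turn":[[0,0,0],[0,0,0]]}' | grep -E "pos|force|width"
```

```text
position: [0.4671, -0.0726, 0.1417]
ft_force: [2.4, 0.6, -20.8]
grip_width: 0.26
```

Stop felt (force rises from z=0.1395). Relieving straight away to just below it.

```bash
python3 -m pendant '{"offset":[[0,0.01,-0.004],[0,0.014,-0.006],[0,0.014,-0.006]],"turn":[[0,0,0],[0,0,0],[0,0,0]]}' | grep -E "pos|force|width"; python3 -c "
from h import *
to(-.04,-.01,.115)"
```

```text
position: [0.4665, -0.0728, 0.1399]
ft_force: [-1.6, 1.8, -1.0]
grip_width: 0.264
t 10.72 p [ 0.4665 -0.0728  0.1399] F [-1.6  1.8 -1. ] g 0.264
case [-0.0289 -0.0095  0.1399] Fcase [-1.2  2.1 -1. ]
off [ 0.003  0.124 -0.056] turn [-0.002 -0.004 -0.002]
```

```bash
python3 -m pendant '{"offset":[[0,0.004,-0.002],[-0.015,0.004,-0.002],[-0.03,0.004,-0.002],[-0.03,0.004,-0.002]],"turn":[[0,0,0],[0,0,0],[0,0,0],[0,0,0]]}' | grep -E "pos|force|width"; python3 -c "
from h import *
to(-.04,-.01,.115)"
```

```text
position: [0.4649, -0.0669, 0.1393]
ft_force: [-1.1, -0.0, 0.7]
grip_width: 0.265
t 11.22 p [ 0.4649 -0.0669  0.1393] F [-1.1 -0.   0.7] g 0.265
case [-0.0292 -0.0034  0.1393] Fcase [-1.1  0.2  0.7]
off [ 0.034  0.121 -0.054] turn [-0.002 -0.004 -0.002]
```

```bash
python3 -m pendant '{"offset":[[-0.01,0,0],[-0.02,0,0],[-0.03,0,0],[-0.03,0,0]],"turn":[[0,0,0],[0,0,0],[0,0,0],[0,0,0]]}' | grep -E "pos|force"; python3 -c "
from h import *
to(-.04,-.01,.115)"
```

```text
position: [0.4634, -0.0607, 0.1392]
ft_force: [-2.0, -1.1, -0.3]
t 11.72 p [ 0.4634 -0.0607  0.1392] F [-2.  -1.1 -0.3] g 0.269
case [-0.0292  0.0029  0.1392] Fcase [-2.2 -0.6 -0.3]
off [ 0.065  0.121 -0.054] turn [-0.002 -0.003 -0.002]
```

```bash
python3 -m pendant '{"offset":[[-0.01,0,0],[-0.013,0,0],[-0.013,0,0]],"turn":[[0,0,0],[0,0,0],[0,0,0]]}' | grep -E "pos|force"; python3 -c "
from h import *
to(-.04,-.01,.115)"
```

```text
position: [0.4629, -0.0581, 0.1392]
ft_force: [-2.7, -1.6, 0.0]
t 12.1 p [ 0.4629 -0.0581  0.1392] F [-2.7 -1.6  0. ] g 0.269
case [-0.0292  0.0056  0.1392] Fcase [-3. -1.  0.]
off [ 0.078  0.121 -0.054] turn [-0.002 -0.003 -0.003]
```

```bash
python3 -m pendant '{"offset":[[-0.01,0,0],[-0.012,0,0]],"turn":[[0,0,0],[0,0,0]]}' | grep -E "pos|force"
```

```text
position: [0.4623, -0.0557, 0.1392]
ft_force: [-1.5, -1.5, 0.5]
```

```bash
python3 -m pendant '{"offset":[[-0.01,0,0],[-0.012,0,0]],"turn":[[0,0,0],[0,0,0]]}' | grep -E "pos|force"
```

```text
position: [0.4617, -0.0532, 0.1393]
ft_force: [-2.1, -2.9, 1.0]
```

```bash
python3 -m pendant '{"offset":[[-0.01,0,0],[-0.012,0,0]],"turn":[[0,0,0],[0,0,0]]}' | grep -E "pos|force"
```

```text
position: [0.4612, -0.0507, 0.1393]
ft_force: [-1.8, -3.0, 1.4]
```

```bash
python3 -m pendant '{"offset":[[-0.008,0,0],[-0.012,0,0]],"turn":[[0,0,0],[0,0,0]]}' | grep -E "pos|force"
```

```text
position: [0.4606, -0.0483, 0.1393]
ft_force: [-1.9, -2.4, 0.7]
```

```bash
python3 -m pendant '{"offset":[[-0.008,0,0],[-0.012,0,0]],"turn":[[0,0,0],[0,0,0]]}' | grep -E "pos|force"
```

```text
position: [0.46, -0.0459, 0.1393]
ft_force: [-1.3, -2.5, 0.3]
```

```bash
python3 -m pendant '{"offset":[[-0.008,0,0],[-0.012,0,0]],"turn":[[0,0,0],[0,0,0]]}' | grep -E "pos|force"
```

```text
position: [0.4595, -0.0434, 0.1393]
ft_force: [-1.4, -2.4, 0.2]
```

```bash
python3 -m pendant '{"offset":[[-0.008,0,0],[-0.012,0,0]],"turn":[[0,0,0],[0,0,0]]}' | grep -E "pos|force"
```

```text
position: [0.4589, -0.0409, 0.1393]
ft_force: [-1.4, -3.2, -0.3]
```

```bash
python3 -m pendant '{"offset":[[-0.008,0,0],[-0.012,0,0]],"turn":[[0,0,0],[0,0,0]]}' | grep -E "pos|force"
```

```text
position: [0.4583, -0.0385, 0.1393]
ft_force: [-0.5, -3.1, -0.2]
```

```bash
python3 -m pendant '{"offset":[[-0.008,0,0],[-0.012,0,0]],"turn":[[0,0,0],[0,0,0]]}' | grep -E "pos|force"
```

```text
position: [0.4578, -0.0361, 0.1393]
ft_force: [-0.7, -2.8, 0.4]
```

```bash
python3 -m pendant '{"offset":[[-0.008,0,0],[-0.012,0,0]],"turn":[[0,0,0],[0,0,0]]}' | grep -E "pos|force"
```

```text
position: [0.4575, -0.0346, 0.1393]
ft_force: [0.7, -7.6, -1.2]
```

End wall felt at about 38 mm of slide. Backing off roughly 2 mm and raising gently.

```bash
python3 -m pendant '{"offset":[[0.01,0,0],[0.01,0,0],[0.01,-0.005,0.002],[0.01,-0.01,0.005],[0.01,-0.01,0.005]],"turn":[[0,0,0],[0,0,0],[0,0,0],[0,0,0],[0,0,0]]}' | grep -E "pos|force"; python3 -c "
from h import *
to(-.04,-.01,.115)"
```

```text
position: [0.4587, -0.0361, 0.1411]
ft_force: [-0.3, -1.5, -6.1]
t 15.22 p [ 0.4587 -0.0361  0.1411] F [-0.3 -1.5 -6.1] g 0.269
case [-0.0284  0.028   0.1411] Fcase [-0.7 -1.4 -6.1]
off [ 0.19   0.13  -0.058] turn [-0.001 -0.002 -0.001]
```

```bash
python3 -m pendant '{"offset":[[0,-0.005,0.002],[0,-0.008,0.004],[0,-0.008,0.004]],"turn":[[0,0,0],[0,0,0],[0,0,0]]}' | grep -E "pos|force"
```

```text
position: [0.4596, -0.0359, 0.1427]
ft_force: [0.9, -1.4, -7.6]
```

```bash
python3 -m pendant '{"offset":[[0,-0.005,0.002],[0,-0.008,0.004],[0,-0.008,0.004]],"turn":[[0,0,0],[0,0,0],[0,0,0]]}' | grep -E "pos|force"
```

```text
position: [0.4605, -0.0357, 0.1445]
ft_force: [1.6, -1.8, -7.2]
```

Lid goes up freely past the former stop (0.1445 versus 0.1417 max), so the catch is free. Swinging along the hinge arc.

```bash
python3 -m pendant '{"offset":[[0,-0.019,0.013],[0,-0.0395,0.0285],[0,-0.06,0.045],[0,-0.0796,0.0627],[0,-0.099,0.081],[0,-0.1166,0.1005],[0,-0.134,0.12],[0,-0.1502,0.1412],[0,-0.1502,0.1412]],"turn":[[0,0,0],[0,0,0],[0,0,0],[0,0,0],[0,0,0],[0,0,0],[0,0,0],[0,0,0],[0,0,0]]}' | grep -E "pos|force|width"; python3 -c "
from h import *
to(-.04,-.01,.115);lid()"
```

```text
position: [0.4886, -0.0294, 0.1752]
ft_force: [-3.1, -2.1, 2.0]
grip_width: 0.263
t 17.1 p [ 0.4886 -0.0294  0.1752] F [-3.1 -2.1  2. ] g 0.263
case [0.0023 0.0279 0.1752] Fcase [-3.5 -1.4  2. ]
off [ 0.19   0.3   -0.212] turn [-0.003 -0.002 -0.001]
lid z at [(-0.04, 0.5786, 316), (-0.01, 0.5718, 345), (0.02, 0.5633, 186), (0.05, 0.1291, 105)]
```

```bash
python3 -m pendant '{"offset":[[0,-0.015,0.021],[0,-0.03,0.0435],[0,-0.043,0.066],[0,-0.056,0.0895],[0,-0.067,0.113],[0,-0.078,0.1376],[0,-0.087,0.162],[0,-0.0955,0.1873],[0,-0.102,0.213],[0,-0.1087,0.2385],[0,-0.1087,0.2385]],"turn":[[0,0,0],[0,0,0],[0,0,0],[0,0,0],[0,0,0],[0,0,0],[0,0,0],[0,0,0],[0,0,0],[0,0,0],[0,0,0]]}' | grep -E "pos|force|width"; python3 - <<'E'
from h import *
to(-.04,-.01,.115)
p,d=manip.camera("side");cv2.imwrite("pics/s4.png",cv2.resize(p[60:260,170:370,::-1],None,fx=3,fy=3,interpolation=2))
E
```

```text
position: [0.5356, -0.019, 0.1975]
ft_force: [-2.0, -2.9, 1.0]
grip_width: 0.264
t 18.52 p [ 0.5356 -0.019   0.1975] F [-2.  -2.9  1. ] g 0.264
case [0.0504 0.0276 0.1975] Fcase [-2.6 -2.3  1. ]
off [ 0.189  0.411 -0.453] turn [-0.005 -0.002 -0.   ]
```

View pics/s4.png

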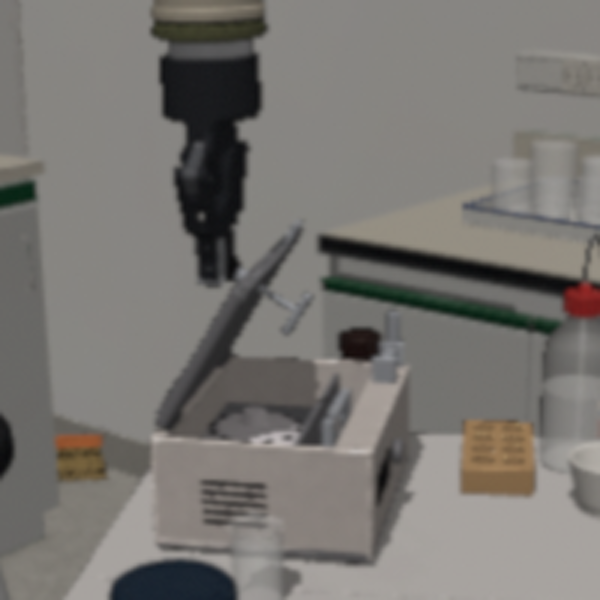

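The side picture shows the lid at about 60° (its edge at (295,228)) with the catch pin clear of the keeper. The beaker and bottle haven't moved. Continuing to about 80°, then easing the knob back to its rest before releasing.

```bash
python3 -m pendant '{"offset":[[0,-0.005,0.026],[0,-0.0087,0.052],[0,-0.011,0.078],[0,-0.0129,0.105],[0,-0.013,0.131],[0,-0.0124,0.158],[0,-0.01,0.184],[0,-0.0073,0.21],[0,-0.0073,0.21]],"turn":[[0,0,0],[0,0,0],[0,0,0],[0,0,0],[0,0,0],[0,0,0],[0,0,0],[0,0,0],[0,0,0]]}' | grep -E "pos|force|width"; python3 -m pendant '{"offset":[[0.03,0,0],[0.06,0,0],[0.09,0,0],[0.12,0,0],[0.15,0,0],[0.18,0,0],[0.185,0,0],[0.185,0,0]],"turn":[[0,0,0],[0,0,0],[0,0,0],[0,0,0],[0,0,0],[0,0,0],[0,0,0],[0,0,0]]}' | grep -E "pos|force|width"; python3 -c "
from h import *
to(-.04,-.01,.115)"
```

```text
position: [0.5774, -0.0096, 0.1994]
ft_force: [-0.2, -2.1, 1.6]
grip_width: 0.265
position: [0.5857, -0.0455, 0.1994]
ft_force: [-0.2, 0.7, 0.6]
grip_width: 0.266
t 20.7 p [ 0.5857 -0.0455  0.1994] F [-0.2  0.7  0.6] g 0.266
case [ 0.0933 -0.0093  0.1994] Fcase [-0.   0.7  0.6]
off [ 0.004  0.418 -0.669] turn [-0.007 -0.002 -0.   ]
```

Now open the fingers, then withdraw straight up and clear.

```bash
python3 -m pendant '{"offset":[[0,0,0],[0,0,0],[0,0,0],[0,0,0],[0,-0.1,0],[0,-0.3,0],[0,-0.6,0],[0,-0.7,0],[0,-0.7,0],[0,-0.7,0]],"turn":[[0,0,0],[0,0,0],[0,0,0],[0,0,0],[0,0,0],[0,0,0],[0,0,0],[0,0,0],[0,0,0],[0,0,0]]}' 65 20 | grep -E "pos|force|width"; python3 -m pendant '{"offset":[[0.2,0,-0.2],[0.5,0,-0.5],[0.7,0,-0.8],[0.7,0,-0.8],[0.7,0,-0.8],[0.7,0,-0.8]],"turn":[[0,0,0],[0,0,0],[0,0,0],[0,0,0],[0,0,0],[0,0,0]]}' | grep -E "pos|force|width"
python3 - <<'E'
from h import *
to(-.04,-.01,.115)
p,d=manip.camera("side");q,e=manip.camera("top")
cv2.imwrite("pics/s5.png",np.hstack([cv2.resize(p[110:260,190:340,::-1],(400,400),interpolation=2),cv2.resize(q[100:240,210:390,::-1],(400,400),interpolation=2)]))
Pt=cloud("top",e)
for n,(a,b,c,f) in dict(bottle=(165,195,342,376),beaker=(190,212,215,236)).items():
    w=Pt[a:b,c:f].reshape(-1,3);w=w[(w[:,2]>.03)&(w[:,2]<.11)];print(n,np.round([np.nanmin(w,0),np.nanmax(w,0)],3) if len(w) else None)
E
```

```text
position: [0.5845, -0.0458, 0.338]
ft_force: [-0.7, -0.4, -0.1]
grip_width: 0.646
position: [0.4594, -0.2168, 0.3363]
ft_force: [-0.2, 0.1, 0.0]
grip_width: 0.651
t 22.7 p [ 0.4594 -0.2168  0.3363] F [-0.2  0.1  0. ] g 0.651
case [-0.0677 -0.1483  0.3363] Fcase [-0.1  0.2  0. ]
off [-0.69   1.108  0.135] turn [-0.004 -0.001 -0.003]
bottle [[ 0.473 -0.247  0.031]
 [ 0.526 -0.202  0.103]]
beaker [[0.424 0.086 0.031]
 [0.461 0.126 0.06 ]]
```

View pics/s5.png

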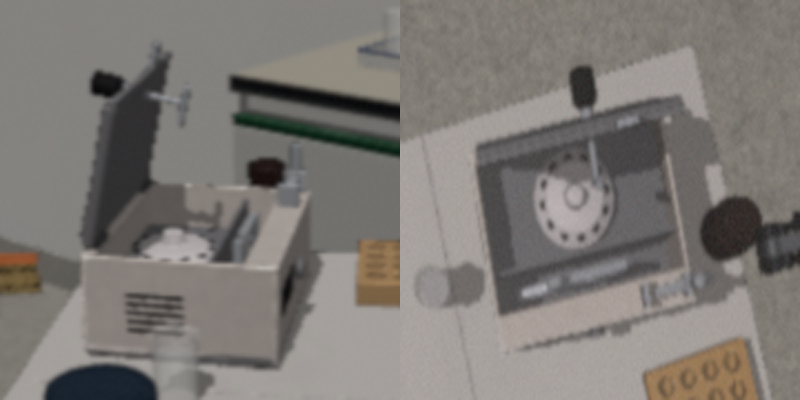

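The final picture shows the lid standing near 80° with the rotor exposed. The bolt pin is at the right end of its guides, and the beaker and bottle haven't moved. One check on the bolt, then I hand in.

```bash
python3 - <<'E'
from h import *
q,e=manip.camera("top");P=cloud("top",e).reshape(-1,3);P=P[~np.isnan(P[:,0])];c=(P[:,:2]-C)@RC
s=(abs(c[:,0]+.07)<.015)&(c[:,1]<-.05)&(c[:,1]>-.13)&(P[:,2]>.130)&(P[:,2]<.15);print("pin case",c[s].mean(0).round(4),s.sum())
l=(abs(c[:,1]-.05)<.03)&(P[:,2]>.12)&(P[:,2]<.26)&(c[:,0]>0);f=np.polyfit(P[l,2],c[l,0],1);print("lid deg",90-np.degrees(np.arctan(abs(f[0]))),l.sum())
manip.hand_in()
E
```

```text
pin case [-0.0706 -0.1013] 24
lid deg 73.69298105263056 227
the job is handed in; nothing more can be done
```

The microcentrifuge is open and the job is handed in at about 23 s of the 70 s allowed. No verdict was reported.

- **Bolt:** I drew it to the right until it met its end stop, at about 9 N. The last camera check puts the pin at -101 mm in the case's y, which is about 29 to 30 mm of travel.
- **Lid to the catch:** I raised the lid by its knob and felt the catch's stop about 24 mm up.
- **Catch:** I slid the knob about 38 mm left to the end wall, which I met at about 7 N. I backed off roughly 2 mm, and the lid then rose freely.
- **Lid open:** I swung it along the hinge arc, eased the knob back to rest before letting go, and withdrew. The lid stands at about 80° by the arm's path and about 74° by a rough depth fit, so those two disagree a little.
- **Neighbours:** the beaker measured exactly as before. The bottle measured the same except for one edge that read 5 mm different in a view the gripper partly covered. Both looked unmoved in the last picture.

**One possible problem:** while I was feeling for the catch's ceiling, the wrist reading peaked at 20.8 N. Taking off the 5 to 8 N needed to raise the lid, the load on the catch was about 13 to 16 N, so it may briefly have reached the 15 N limit. I had sent three small steps in a row without stopping to read the force between them, and I backed off as soon as I saw it.

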